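# Send the hot calibration inserts down the gated chute

## Robot

A 7-joint arm with a two-finger parallel gripper is mounted at the origin on the work surface. World frame = base frame: x ahead of the robot, y to its left, z up, the work surface at z = 0. Lengths are in mm, angles in rad, forces in N, time in s.
With the tool pointing down it reaches from about 400 to 875 mm from the base axis. Payload 4.4 kg.
Tool frame: the origin (TCP) lies midway between the tips of the shut fingers; the grasp point (between the pads) lies 19 mm behind it; x points along the fingers, z is the direction in which the jaws open and shut, and the axes are right-handed (so a half turn about x gives the same grasp; the last joint's range is limited). The gripper opens to 85 mm and grips with 20 to 120 N. Pads are 22 mm wide; open, the fingers measure 114 mm over their backs; the gripper's body (76 mm by 85 mm) begins 54 mm behind the grasp point. The pads swing forward as they close: fully open they stand 13 mm farther back than shut.
Start: joints at [1.129, 0.628, 0.038, 1.517, -0.027, 0.996, -0.02], TCP at [238.589, -604.643, 231.313] pointing down, gripper open.
Joint ranges: [-3.06, 3.06], [-0.37, 2.12], [-1.25, 1.32], [0.18, 2.47], [-1.1, 4.24], [0.23, 1.98], [-2.94, 2.94]. Speed limits (rad/s): [2.57, 2.57, 3.14, 3.14, 3.14, 3.14, 3.14].

## Interface

Orientations are given as [roll, pitch, yaw] about the fixed x, y, z axes, in that order (R = Rz(yaw) Ry(pitch) Rx(roll)).
In Python, from cell import ctrl gives the robot as it stands. The module is installed in compiled form; this text tells all that it offers.
- The arm moves only by the tool servo_tool, never from a script. Its argument "rows" is a list of rows, each an object of numbers: "dx", "dy", "dz": the shift along the tool's x, y, z in units of 750 mm (1.0 is 750 mm); "wx", "wy", "wz": the turn, a rotation vector about the tool's x, y, z in units of 6 degrees (1.0 is 6 degrees); "fingers": the closure, from 0 (fully open) to 1 (shut). In form: [{"dx": .., "dy": .., "dz": .., "wx": .., "wy": .., "wz": .., "fingers": ..}, ...]. A call has 1 to 5 rows; each row shifts and turns the commanded pose from where the row before left it, along the tool's axes as they then stand; what a row does not reach is not made up. A row lasts 1/8 s, in which the tool goes at most 62.5 mm and 10.7 degrees, less where a joint would pass 70% of its speed; a pose out of reach is approached as far as the arm can. A call with a number of a shift or a turn outside -1 to 1 is refused whole. A call with a gripper value outside its range is refused whole. The fingers move at their own pace and stop on an object; the grip force is fixed at half the most. Time passes only in rows, so rows that do not move let the fingers close. It gives the time, the measured TCP pose, the force and the opening at its end, in the units of the state.
- ctrl.read_state(): the state, without advancing time (a new reading comes with each control period).
- ctrl.get_image(name): name is "side" or "top" or "wrist"; returns the picture (420x560x3 uint8, red, green, blue); there is no depth.
- ctrl.camera_info(name): a dict with "fovy" (degrees; the focal length in pixels is half the picture's height over the tangent of half this angle, whatever the lens; pixels are square), "cx", "cy" (the principal point, pixels), "R" (3x3) and "t" (3): a world point X has camera coordinates R X + t. Camera axes: x right, y down, z forward; pixel columns grow to the right and rows downward; lengths in mm; the calibration is good to about 2 mm. The wrist camera is an equidistant fisheye: a pixel r from the principal point sees the ray r / f radians off the axis. A picture is of the moment at which its call begins: read the wrist's pose just before it. camera_info takes no time and is no camera call; for the wrist camera it gives the pose at the moment of the call.
- ctrl.finish_job(): hands the job in, once; it reports no verdict.
Trained networks look in the newest picture that a camera, given by its name, has taken for a name from the list of things; names that differ only in an ending like _2 or _b are one class to them, and where a whole thing is asked for, a point or a joint stands for the part that bears it (a point fixed in the world has none). Each returns a list of dicts, best first, with "conf" (0 to 1); they miss things now and then, are a little off and sometimes report something else, mostly with a low value. They report only what shows in the picture. A call takes as long as a camera call. They do not tell look-alikes from the thing itself.
- ctrl.search_frame(label, camera): "extent" ([centre column, centre row, width, height] in pixels, round what is visible of it).
- ctrl.silhouettes(label, camera): "region" (420x560 bool, what is visible of it) and "extent" ([centre column, centre row, width, height] in pixels, round what is visible of it).
- ctrl.mark_of(label, camera): "point" ([column, row] in pixels: a listed point, or the origin of a listed thing).
The state is a dict: "clock": time; "qpos": joint angles; "qd": joint speeds; "tau": joint torques, N m; "eef_pos": TCP position; "tool_rot": TCP orientation; "force": force on the tool from outside, world axes, zero at the start; "torque": the same for the moment, N m; "width": finger opening in mm.
Only numpy, scipy, OpenCV 4.12 (cv2) and the standard library are available. Lean on these libraries where they do the work, as an engineer would, in place of code of your own. Each camera call takes 0.05 s, during which the arm holds its last target.

## Task

Four calibration inserts fresh from the dry block stand in the tip tray; they are hot, so do not touch them with the gripper. Pull the black gate knob all the way out until it clicks and stays, then lift the tray by its bar and tip it so that all four inserts run down the chute into the catch bin. Finally lower the tray gently back onto its rest without dropping it, push the knob fully home, and leave the mug, the hand-held meter and the screwdriver where they are.

Things in the scene. Friction and masses are not known exactly. Their poses are not given: they have to be found in the camera images.
- unit: fixed bench unit; origin on the table, amid the working parts, z up. Along its own x lie: dark steel catch bin (x -0.235 to -0.085, rim 90 mm high), steel chute (70 mm wide inside, walls 50 mm, floor falling towards -x at 35 degrees) with the gate frame across it, tip tray (x 0.03 to 0.13, at its +x end). Base plate 400 x 150 x 12 mm, x -0.25 to 0.15, y +-0.075
- gate_knob (a point): centre of the black round knob (28 mm diameter, 22 mm long) on a 10 mm stem above the gate leaf; moves with it. Its axis and pull direction in the unit's frame: (-0.574, 0, 0.819), up and 35 degrees off vertical, leaning to the unit's -x. When home it is at (-0.089, 0, 0.199) in the unit's frame. The gate frame's top lies 35 mm below it along the axis
- gate (a joint): travel of the gate knob in m along its axis: 0 = fully home (chute shut), 0.055 = fully out (chute open). A sprung catch snaps it to whichever end is nearer; up to about 9 N moves it
- tray_bar (a point): middle of the tray's round steel lifting bar (10 mm diameter, 68 mm long along the unit's y, on two uprights); moves with the tray. Tray down: (0.121, 0, 0.242) in the unit's frame, 76 mm above the tray's floor, 38 mm above its walls, 46 mm above the inserts' tops. The bar may turn in the grip
- tray_hinge (a point): point on the tray's hinge axis at the tray's lower chute-side edge: the unit's y direction through (0.033, 0, 0.162) in the unit's frame. The bar circles it at 119 mm, standing 42 degrees above level (towards the unit's +x) when the tray is down
- tray (a joint): tip angle of the tray in rad: 0 = level on its rest; grows as the bar is lifted and swung towards the unit's -x, stop at 1.0. It falls back if let go. The smooth inserts slide from about 0.3 and run out quickly at 0.7 to 0.9. Aluminium, 100 x 68 mm, walls 38 mm, open on the chute side
- bin_floor (a point): centre of the catch bin's inner floor (inside 146 x 102 mm, 74 mm deep), axes as the unit's
- mug: white mug, 80 mm wide, 90 mm high, bystander; origin under its centre
- meter: hand-held meter, black box 150 x 70 x 32 mm lying flat, bystander; origin under its centre, long along its x
- driver: screwdriver lying on the table, bystander; origin under its middle, long along its x
- insert0: one of four alike brass inserts, cylinder 25 mm diameter, 30 mm high, 0.1 kg, standing in the tray at the start; origin at the centre of its underside
- insert1: one of four alike brass inserts, cylinder 25 mm diameter, 30 mm high, 0.1 kg, standing in the tray at the start; origin at the centre of its underside
- insert2: one of four alike brass inserts, cylinder 25 mm diameter, 30 mm high, 0.1 kg, standing in the tray at the start; origin at the centre of its underside
- insert3: one of four alike brass inserts, cylinder 25 mm diameter, 30 mm high, 0.1 kg, standing in the tray at the start; origin at the centre of its underside
There are look-alikes about, which are no part of the job. What is shaped like the insert1 but orange or pink is not meant. Leave any blue or red look-alike of the insert0 alone.

How it is judged (in metres and radians):
On the way, in this order (a step that is already met when the one before it is completed fails the run):
1. the gate knob is all the way out (value of joint gate above 0.048 m), for 0.2 s.
2. all four inserts are in the catch bin (x of insert0 in the frame of bin_floor between -0.075 and 0.075 m and y of insert0 in the frame of bin_floor between -0.055 and 0.055 m and z of insert0 in the frame of bin_floor between -0.01 and 0.06 m and x of insert1 in the frame of bin_floor between -0.075 and 0.075 m and y of insert1 in the frame of bin_floor between -0.055 and 0.055 m and z of insert1 in the frame of bin_floor between -0.01 and 0.06 m and x of insert2 in the frame of bin_floor between -0.075 and 0.075 m and y of insert2 in the frame of bin_floor between -0.055 and 0.055 m and z of insert2 in the frame of bin_floor between -0.01 and 0.06 m and x of insert3 in the frame of bin_floor between -0.075 and 0.075 m and y of insert3 in the frame of bin_floor between -0.055 and 0.055 m and z of insert3 in the frame of bin_floor between -0.01 and 0.06 m), for 0.2 s.
At the end, for the whole second after the job is handed in: all four inserts lie at rest in the catch bin, the tray is back down on its rest (within 0.04 rad) and the gate knob is home (within 4 mm) (all of step 2 and value of joint gate below 0.004 m and value of joint tray below 0.04 rad and linear speed of each of insert0, insert1, insert2, insert3 below 0.03 m/s); the robot touches nothing.
It fails at once if an insert is touched by the robot (contact force between any of the fingers, the arm and insert0 above 0.5 N or contact force between any of the fingers, the arm and insert1 above 0.5 N or contact force between any of the fingers, the arm and insert2 above 0.5 N or contact force between any of the fingers, the arm and insert3 above 0.5 N).
It fails at once if the tray is tipped while the gate is not open and inserts are not yet in the bin (value of joint tray above 0.3 rad and value of joint gate below 0.04 m and not (x of insert0 in the frame of bin_floor between -0.075 and 0.075 m and y of insert0 in the frame of bin_floor between -0.055 and 0.055 m and z of insert0 in the frame of bin_floor between -0.01 and 0.06 m and x of insert1 in the frame of bin_floor between -0.075 and 0.075 m and y of insert1 in the frame of bin_floor between -0.055 and 0.055 m and z of insert1 in the frame of bin_floor between -0.01 and 0.06 m and x of insert2 in the frame of bin_floor between -0.075 and 0.075 m and y of insert2 in the frame of bin_floor between -0.055 and 0.055 m and z of insert2 in the frame of bin_floor between -0.01 and 0.06 m and x of insert3 in the frame of bin_floor between -0.075 and 0.075 m and y of insert3 in the frame of bin_floor between -0.055 and 0.055 m and z of insert3 in the frame of bin_floor between -0.01 and 0.06 m)).
It fails at once if the tray is dropped (falls faster than 3 rad/s) (velocity of joint tray below -3 rad/s).
It fails at once if the mug, the meter or the screwdriver is moved more than 30 mm (distance of any of mug, meter, driver from where it was at the start of the episode above 0.03 m).
It also fails if it takes over 54 s, if anything falls off the work surface, if the arm or the gripper's body presses on something with over 40 N, if the wrist force passes 120 N, or if a joint passes its speed limit or range.

## Working session

There is one attempt and no reset: what is moved stays moved. The work goes in short steps, Python scripts to look and compute and a tool call to move; the robot and the scene stay as the last step left them, time stands still between calls to the robot, and variables do not carry over. Pictures are saved under pics/ and viewed, and the job is handed in when it is done.

Besides the shell and the picture viewer there is one more tool, called after "Call:" by a JSON object that holds its "method" and its "body", one argument or row to a line. servo_tool: Moves the arm, as the interface text tells. Its arguments: {"type":"object","properties":{"rows":{"type":"array"}},"required":["rows"]}

```bash
mkdir -p pics; ls; python3 - <<'E'
from cell import ctrl
import cv2,json
s=ctrl.read_state();print(s)
for n in ['side','top','wrist']:
    im=ctrl.get_image(n);cv2.imwrite(f'pics/{n}0.png',im[:,:,::-1])
    print(n,ctrl.camera_info(n))
    for l in ['gate_knob','tray_bar','tray_hinge','bin_floor','unit','mug','meter','driver']:
        if n!='wrist': print(l,[(round(d['conf'],2),[round(float(x)) for x in d['point']]) for d in ctrl.mark_of(l,n)][:3])
E
```

```text
pics
{'clock': 0.0, 'qpos': array([ 1.1292039 ,  0.62934922,  0.03845591,  1.51835486, -0.02698503,
        0.99630086, -0.02000113]), 'qd': array([-0.00116605,  0.00053158, -0.00018403, -0.00116986,  0.00085858,
       -0.00024932,  0.00038116]), 'tau': array([-7.89419005e-05, -5.63392782e+01,  1.22617710e+00, -1.93444955e+01,
        1.09656170e-02,  1.05755014e-02, -9.05485074e-07]), 'eef_pos': array([ 238.34466149, -604.05920849,  230.391551  ]), 'tool_rot': array([-3.11746081,  1.56890245,  1.97071662]), 'force': array([-0.66700317, -0.29307516, -0.09688428]), 'torque': array([0.03064876, 0.01914992, 0.03438221]), 'width': 85.28604386844498}
side {'fovy': 53.84379202272678, 'cx': 282.85317533521817, 'cy': 208.71849916969947, 'R': array([[ 0.99535906, -0.09364344, -0.02216405],
       [-0.07471986, -0.60694436, -0.79122404],
       [ 0.06064059,  0.78920811, -0.61112459]]), 't': array([-551.04217449,  191.78526251, 1006.81249604])}
gate_knob [(0.56, [297, 261])]
tray_bar [(0.65, [299, 183])]
tray_hinge [(0.77, [300, 235])]
bin_floor [(0.9, [292, 353])]
unit [(0.92, [302, 299]), (
[... 277 characters left out ...]
57513],
       [ 0.15075128, -0.00362553, -0.98856507]]), 't': array([  37.55431678,  577.2097051 , 1348.16450529])}
gate_knob [(0.6, [365, 210])]
tray_bar [(0.72, [284, 183])]
tray_hinge [(0.58, [314, 199])]
bin_floor [(0.96, [371, 219])]
unit [(0.71, [317, 211])]
mug [(0.92, [188, 259])]
meter [(0.68, [372, 163]), (0.48, [288, 191]), (0.27, [287, 201])]
driver [(0.61, [171, 196]), (0.56, [285, 198])]
wrist {'fovy': 65.70646984690485, 'cx': 279.88763439801244, 'cy': 215.0558754375085, 'R': array([[ 0.36662091, -0.93036905, -0.00159715],
       [-0.89286752, -0.35232452,  0.28045501],
       [-0.26148938, -0.10139463, -0.95986584]]), 't': array([-650.75809914,  -37.30955597,  380.68609024])}
```

View pics/side0.png

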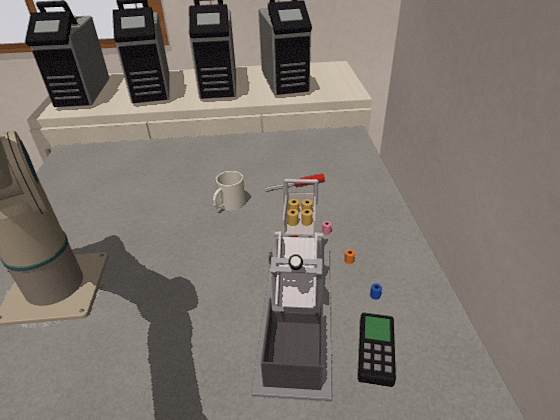

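View pics/top0.png

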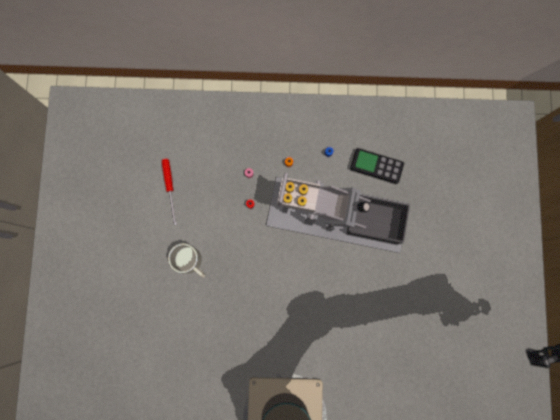

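Side view: bin at the near end (293,350), knob at (296,261), tray with four brass inserts at (300,211), blue/orange/pink/red look-alikes beside it. The top view agrees. Next I fit the unit's pose from the marks.

```bash
cat > h.py <<'E'
import numpy as np
from scipy.optimize import least_squares
from scipy.spatial.transform import Rotation as Ro
PT={'gate_knob':(-89,0,199),'tray_bar':(121,0,242),'tray_hinge':(33,0,162),'bin_floor':(-160,0,16)}
def proj(ci,X):
    c=np.asarray(ci['R'])@np.asarray(X,float)+ci['t']; f=210/np.tan(np.radians(ci['fovy']/2))
    return np.array([ci['cx']+f*c[0]/c[2],ci['cy']+f*c[1]/c[2]])
def uw(p,P):
    x,y,a=p; return Ro.from_euler('z',a).apply(P)+[x,y,0]
def uw_(p,P): return uw(p,P)
E
python3 - <<'E'
from h import *
from cell import ctrl
import cv2
obs=[]
ci={n:ctrl.camera_info(n) for n in('side','top')}
ims={}
for n in ci:
    ims[n]=ctrl.get_image(n)
    for l in PT:
        m=ctrl.mark_of(l,n)
        if m: obs.append((n,l,m[0]['point']))
def res(p): return np.concatenate([proj(ci[n],uw(p,PT[l]))-q for n,l,q in obs])
r=least_squares(res,[580,-120,1.5],loss='soft_l1',f_scale=2)
print(r.x,res(r.x).reshape(-1,2).round(1),[o[:2] for o in obs])
p=r.x
# overlay
def box(x0,x1,y0,y1,z): return [(x0,y0,z),(x1,y0,z),(x1,y1,z),(x0,y1,z)]
polys=[box(-250,150,-75,75,12),box(-235,-85,-53,53,90),box(-250,150,-75,75,0)]
for n in ci:
    im=cv2.resize(ims[n][:,:,::-1],None,fx=3,fy=3,interpolation=cv2.INTER_CUBIC).copy()
    for P in polys:
        q=np.array([proj(ci[n],uw(p,v)) for v in P])*3+1
        cv2.polylines(im,[q.round().astype(int)],True,(0,255,0),1)
    for s in(-34,34):pass
    for P in [[(121,-34,242),(121,34,242)],[(33,-34,162),(33,34,162)],[(130,-34,204),(30,-34,204)],[(130,34,204),(30,34,204)]]:
        q=np.array([proj(ci[n],uw(p,v)) for v in P])*3+1
        cv2.polylines(im,[q.round().astype(int)],False,(0,0,255),1)
    q=proj(ci[n],uw(p,PT['gate_knob']))*3+1;cv2.circle(im,tuple(q.round().astype(int)),4,(255,0,0),1)
    c=proj(ci[n],uw(p,(-30,0,100)))*3; x,y=int(c[0]),int(c[1])
    h=300 if n=='side' else 200
    cv2.imwrite(f'pics/ov_{n}.png',im[max(0,y-h):y+h,max(0,x-300):x+300])
E
```

```text
[579.45287079 -92.25402253   1.40696391] [[ 3.  -2.6]
 [ 0.4  1.5]
 [ 1.  -2.8]
 [-0.   0.2]
 [-1.8  3.1]
 [ 2.3  0.7]
 [ 2.3  1.7]] [('side', 'tray_bar'), ('side', 'tray_hinge'), ('side', 'bin_floor'), ('top', 'gate_knob'), ('top', 'tray_bar'), ('top', 'tray_hinge'), ('top', 'bin_floor')]
```

View pics/ov_side.png

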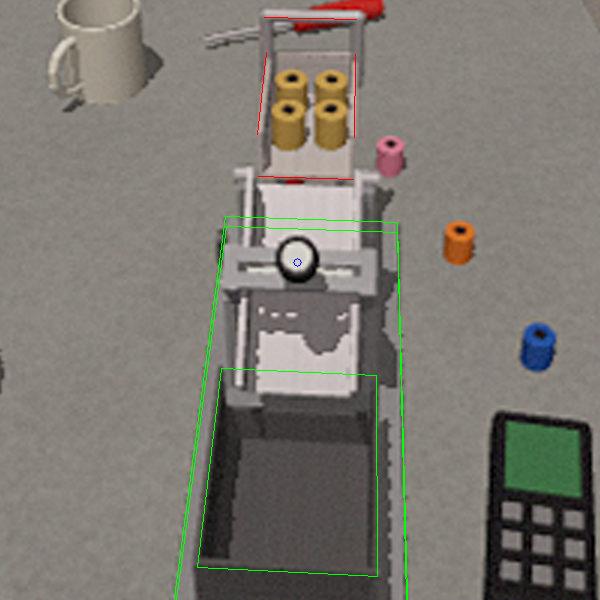

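View pics/ov_top.png

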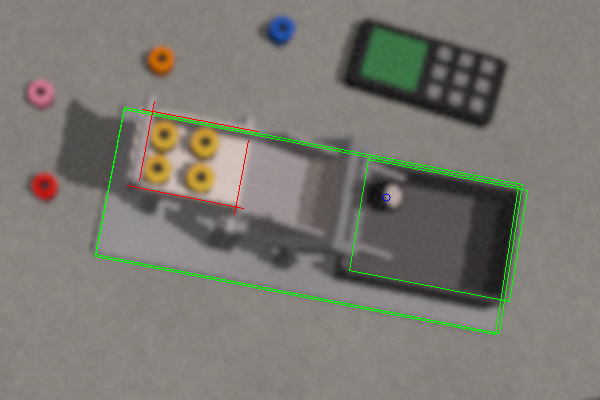

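The overlay is a few mm off (bin and tray tilt slightly). I'll refine it with plain enlargements.

```bash
python3 - <<'E'
import cv2
a=cv2.imread('pics/side0.png');b=cv2.imread('pics/top0.png')
def crop(im,x0,y0,x1,y1,f,n):
    c=cv2.resize(im[y0:y1,x0:x1],None,fx=f,fy=f,interpolation=cv2.INTER_CUBIC)
    c=cv2.convertScaleAbs(c,alpha=1.3,beta=20)
    for x in range(x0,x1,10): cv2.putText(c,str(x),((x-x0)*f,8),0,.3,(0,255,255),1);cv2.line(c,((x-x0)*f,10),((x-x0)*f,14),(0,255,255))
    for y in range(y0,y1,10): cv2.putText(c,str(y),(0,(y-y0)*f+3),0,.3,(0,255,255),1);cv2.line(c,(20,(y-y0)*f),(24,(y-y0)*f),(0,255,255))
    cv2.imwrite(n,c)
crop(a,240,170,340,300,4,'pics/s1.png');crop(a,240,280,340,400,4,'pics/s2.png');crop(b,260,165,420,260,5,'pics/t1.png')
E
```

```text
(no output)
```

View pics/t1.png

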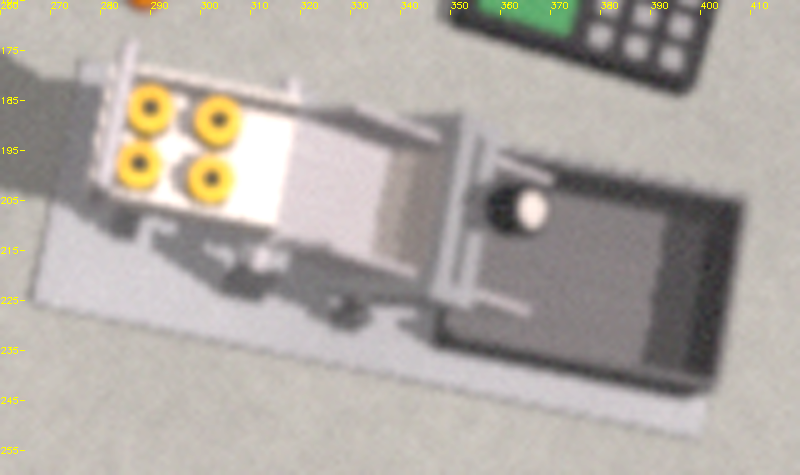

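View pics/s1.png

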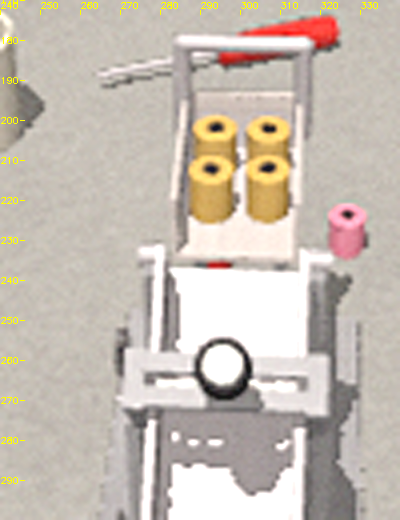

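View pics/s2.png

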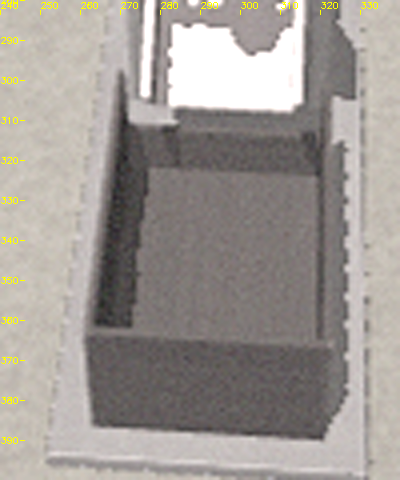

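```bash
cat > fit.py <<'E'
from h import *
from cell import ctrl
ci={n:ctrl.camera_info(n) for n in('side','top')}
ax=np.array([-.574,0,.819])
K=np.array([-89,0,199])+11*ax
O=[('top',(150,75,12),(35,303)),('top',(-250,75,12),(703,433)),('top',(-235,-53,90),(745,200)),('top',(-235,53,90),(715,392)),('top',tuple(K),(531,211)),
('side',tuple(K),(222,367)),('side',(121,0,242),(243.5,42)),('side',(-235,53,90),(88,335)),('side',(-235,-53,90),(333,347)),('side',(-235,53,12),(92,427)),('side',(-235,-53,12),(325,438)),('side',(-250,75,12),(48,460)),('side',(-250,-75,12),(365,475))]
def px(n,c,i):
    if n=='top': return (np.array(c)+.5)/5-.5+[260,165]
    return (np.array(c)+.5)/4-.5+([240,170] if i<7 else [240,280])
obs=[(n,P,px(n,c,i)) for i,(n,P,c) in enumerate(O)]
def res(p): return np.concatenate([proj(ci[n],uw(p,P))-q for n,P,q in obs])
r=least_squares(res,[580,-120,1.4],loss='soft_l1',f_scale=1)
if __name__=='__main__':
    print(r.x); print(res(r.x).reshape(-1,2).round(1))
    for n in('top','side'):
        idx=[i for i,o in enumerate(obs) if o[0]==n]
        g=least_squares(lambda p:res(p).reshape(-1,2)[idx].ravel(),r.x,loss='soft_l1'); print(n,g.x)
    for l in PT: print(l,uw(r.x,PT[l]).round(1))
E
python3 fit.py
```

```text
[580.25950268 -90.30705368   1.40180306]
[[-0.6  0.3]
 [ 0.2  1.2]
 [ 1.3  0.1]
 [ 1.3 -1.2]
 [ 0.2 -0.1]
 [ 0.2 -0.5]
 [-0.2  0.6]
 [ 0.1 -0.3]
 [-1.2  0. ]
 [ 1.3 -0.1]
 [-0.7  0.5]
 [-0.3 -1.4]
 [ 1.3 -0.2]]
top [580.51173769 -89.03830489   1.40088794]
side [579.9820825  -90.65292086   1.40314144]
gate_knob [ 565.3 -178.   199. ]
tray_bar [600.6  29.  242. ]
tray_hinge [585.8 -57.8 162. ]
bin_floor [ 553.3 -248.    16. ]
```

```bash
cat >> h.py <<'E'
U=(580.2,-90.0,1.402)
def M(p): return p
def R_of(s): return Ro.from_euler('xyz',s['tool_rot']).as_matrix()
def Rdes(xu,zu):
    "tool axes given in unit frame"
    Rz=Ro.from_euler('z',U[2]).as_matrix()
    x=Rz@np.array(xu,float);x/=np.linalg.norm(x); z=Rz@np.array(zu,float); z-=x*(x@z); z/=np.linalg.norm(z)
    return np.stack([x,np.cross(z,x),z],1)
def plan(s,P,Rt):
    "turn needed, and shift needed in the tool axes AFTER the turn / now"
    Rc=R_of(s); rv=Ro.from_matrix(Rc.T@Rt).as_rotvec(degrees=True)/6
    d=np.array(P)-s['eef_pos']
    return rv.round(2),(Rt.T@d/750).round(4),(Rc.T@d/750).round(4)
E
python3 - <<'E'
from h import *
from cell import ctrl
s=ctrl.read_state();print(s['clock'],R_of(s).round(3).tolist())
K=uw(U,(-89,0,199))
for sg in(1,-1):
    Rt=Rdes((0,0,-1),(0,sg,0)); print(plan(s,K+[0,0,-15+120],Rt))
    Rt=Rdes((0,0,-1),(sg,0,0)); print('bar',plan(s,uw(U,(121,0,242))+[0,0,60],Rt))
print(K)
E
```

```text
1.45 [[0.0, 0.93, 0.367], [0.0, 0.367, -0.93], [-1.0, 0.0, -0.0]]
(array([20.2, -0. ,  0. ]), array([-0.0969, -0.6343, -0.3337]), array([-0.0969,  0.6141, -0.3696]))
bar (array([-24.8,   0. ,  -0. ]), array([-0.0943, -0.3337,  0.9143]), array([-0.0942,  0.7591, -0.6091]))
(array([-9.8, -0. , -0. ]), array([-0.0969,  0.6343,  0.3337]), array([-0.0969,  0.6141, -0.3696]))
bar (array([ 5.2, -0. , -0. ]), array([-0.0943,  0.3337, -0.9143]), array([-0.0942,  0.7591, -0.6091]))
[ 565.24836447 -177.73510469  199.        ]
```

Call:
{"method": "servo_tool", "body": {
  "rows": [
    {"wx": -1,"dx": -0.02,"fingers": 0},
    {"wx": -1,"dx": -0.02,"fingers": 0},
    {"wx": -1,"dx": -0.02,"fingers": 0},
    {"wx": -1,"dx": -0.02,"fingers": 0},
    {"wx": -1,"dx": -0.017,"fingers": 0}
  ]
}}

```text
schema error: expected keys dx, dy, dz, wx, wy, wz, fingers
```

Call:
{"method": "servo_tool", "body": {
  "rows": [
    {"wx": -1,"fingers": 0},
    {"wx": -1,"fingers": 0},
    {"wx": -1,"fingers": 0},
    {"wx": -1,"fingers": 0},
    {"wx": -0.8,"fingers": 0}
  ]
}}

```text
schema error: expected keys dx, dy, dz, wx, wy, wz, fingers
```

Call:
{"method": "servo_tool", "body": {
  "rows": [
    {"dy": 0.06,"dz": 0.033,"fingers": 0},
    {"dy": 0.06,"dz": 0.033,"fingers": 0},
    {"dy": 0.06,"dz": 0.033,"fingers": 0},
    {"dy": 0.06,"dz": 0.033,"fingers": 0},
    {"dy": 0.06,"dz": 0.033,"fingers": 0}
  ]
}}

```text
schema error: expected keys dx, dy, dz, wx, wy, wz, fingers
```

Call:
{"method": "servo_tool", "body": {
  "rows": [
    {"dx": -0.02,"dy": 0,"dz": 0,"wx": -1,"wy": 0,"wz": 0,"fingers": 0},
    {"dx": -0.02,"dy": 0,"dz": 0,"wx": -1,"wy": 0,"wz": 0,"fingers": 0},
    {"dx": -0.02,"dy": 0,"dz": 0,"wx": -1,"wy": 0,"wz": 0,"fingers": 0},
    {"dx": -0.02,"dy": 0,"dz": 0,"wx": -1,"wy": 0,"wz": 0,"fingers": 0},
    {"dx": -0.017,"dy": 0,"dz": 0,"wx": -1,"wy": 0,"wz": 0,"fingers": 0}
  ]
}}

```text
clock: 2.08
eef_pos: [238.5, -604.7, 304.7]
tool_rot: [-0.596, 1.57, -1.264]
force: [-1.6, -0.0, 0.1]
width: 85.2
```

Call:
{"method": "servo_tool", "body": {
  "rows": [
    {"dx": 0,"dy": 0,"dz": 0,"wx": -1,"wy": 0,"wz": 0,"fingers": 0},
    {"dx": 0,"dy": 0,"dz": 0,"wx": -1,"wy": 0,"wz": 0,"fingers": 0},
    {"dx": 0,"dy": 0,"dz": 0,"wx": -1,"wy": 0,"wz": 0,"fingers": 0},
    {"dx": 0,"dy": 0,"dz": 0,"wx": -1,"wy": 0,"wz": 0,"fingers": 0},
    {"dx": 0,"dy": 0,"dz": 0,"wx": -0.8,"wy": 0,"wz": 0,"fingers": 0}
  ]
}}

```text
clock: 2.7
eef_pos: [238.5, -604.7, 304.0]
tool_rot: [2.878, 1.571, 2.712]
force: [0.6, -0.0, -0.9]
width: 85.4
```

Call:
{"method": "servo_tool", "body": {
  "rows": [
    {"dx": 0,"dy": 0.06,"dz": 0.033,"wx": 0,"wy": 0,"wz": 0,"fingers": 0},
    {"dx": 0,"dy": 0.06,"dz": 0.033,"wx": 0,"wy": 0,"wz": 0,"fingers": 0},
    {"dx": 0,"dy": 0.06,"dz": 0.033,"wx": 0,"wy": 0,"wz": 0,"fingers": 0},
    {"dx": 0,"dy": 0.06,"dz": 0.033,"wx": 0,"wy": 0,"wz": 0,"fingers": 0},
    {"dx": 0,"dy": 0.06,"dz": 0.033,"wx": 0,"wy": 0,"wz": 0,"fingers": 0}
  ]
}}

```text
clock: 3.32
eef_pos: [399.2, -402.4, 304.3]
tool_rot: [-0.662, 1.57, -0.831]
force: [0.2, -0.5, 0.9]
width: 85.4
```

Call:
{"method": "servo_tool", "body": {
  "rows": [
    {"dx": 0,"dy": 0.06,"dz": 0.033,"wx": 0,"wy": 0,"wz": 0,"fingers": 0},
    {"dx": 0,"dy": 0.06,"dz": 0.033,"wx": 0,"wy": 0,"wz": 0,"fingers": 0},
    {"dx": 0,"dy": 0.06,"dz": 0.033,"wx": 0,"wy": 0,"wz": 0,"fingers": 0},
    {"dx": 0,"dy": 0.06,"dz": 0.033,"wx": 0,"wy": 0,"wz": 0,"fingers": 0},
    {"dx": 0,"dy": 0.06,"dz": 0.033,"wx": 0,"wy": 0,"wz": 0,"fingers": 0}
  ]
}}

```text
clock: 3.95
eef_pos: [559.1, -201.4, 304.3]
tool_rot: [-0.7, 1.57, -0.869]
force: [0.4, -0.4, 0.4]
width: 85.4
```

```bash
python3 - <<'E'
from h import *
from cell import ctrl
import cv2
s=ctrl.read_state();print(s['clock'],s['qpos'].round(2))
Rt=Rdes((0,0,-1),(0,-1,0)); print(plan(s,uw(U,(-89,0,178)),Rt))
im=ctrl.get_image('wrist');cv2.imwrite('pics/w1.png',im[:,:,::-1])
ci=ctrl.camera_info('wrist')
X=np.array(ci['R'])@uw(U,PT['gate_knob'])+ci['t'];th=np.arctan2(np.hypot(X[0],X[1]),X[2]);f=210/np.tan(np.radians(ci['fovy']/2));r=f*th/np.hypot(X[0],X[1])
print(ci['cx']+r*X[0],ci['cy']+r*X[1],[(round(m['conf'],2),m['point']) for m in ctrl.mark_of('gate_knob','wrist')])
E
```

```text
3.95 [ 0.49  0.49 -0.31  1.58  0.16  1.1  -0.02]
(array([-0.,  0.,  0.]), array([0.1684, 0.0325, 0.0028]), array([0.1683, 0.0326, 0.0028]))
277.89311760741504 194.84281426355412 [(0.59, [280.9, 182.7])]
```

View pics/w1.png

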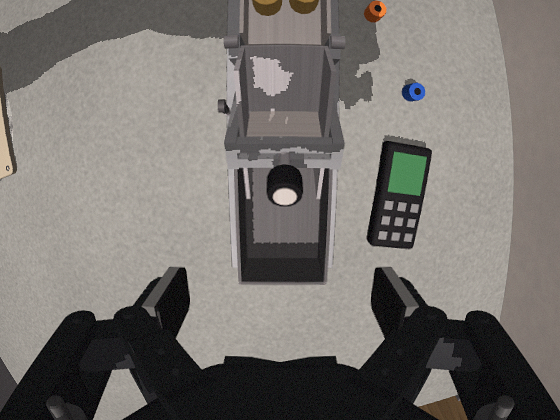

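Wrist view: knob's pale end face at (286,197), bin's near rim from (238,283) to (328,283). I'll compare these with the fit's predictions.

```bash
python3 - <<'E'
from h import *
from cell import ctrl
import cv2
ci=ctrl.camera_info('wrist')
f=210/np.tan(np.radians(ci['fovy']/2))
def pw(W):
    X=np.array(ci['R'])@W+ci['t'];h=np.hypot(X[0],X[1]);r=f*np.arctan2(h,X[2])/h
    return np.array([ci['cx']+r*X[0],ci['cy']+r*X[1]])
K=np.array([-89,0,199])+11*np.array([-.574,0,.819])
pts=[((-235,53,90),(238,283)),((-235,-53,90),(328,283)),(K,(286,197)),((33,35,162),None),((33,-35,162),None)]
for P,q in pts: print(P,pw(uw(U,P)).round(1),q)
ob=[(P,q) for P,q in pts if q]
r=least_squares(lambda p:np.concatenate([pw(uw(p,P))-q for P,q in ob]),U);print(r.x,r.fun.round(1))
print((-np.array(ci['R']).T@ci['t']).round(1))
im=cv2.imread('pics/w1.png')
cv2.imwrite('pics/w1c.png',cv2.resize(im[130:300,200:370],None,fx=3.5,fy=3.5,interpolation=cv2.INTER_CUBIC))
E
```

```text
(-235, 53, 90) [236.4 287.8] (238, 283)
(-235, -53, 90) [320.9 288.4] (328, 283)
[-95.314   0.    208.009] [280.1 201.5] (286, 197)
(33, 35, 162) [241.1  46.5] None
(33, -35, 162) [321.6  47.4] None
[584.73996709 -85.65920113   1.40895727] [ 2.5  1.6 -2.5  1.6 -0.  -1.9]
[ 572.6 -126.7  448.2]
```

View pics/w1c.png

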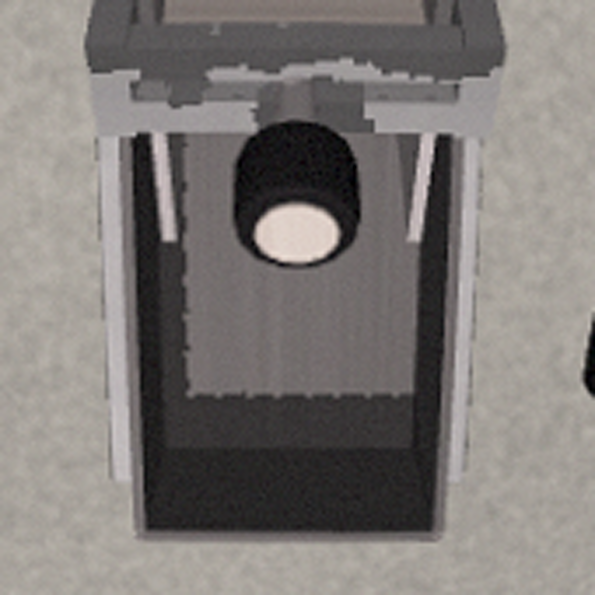

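Call:
{"method": "servo_tool", "body": {
  "rows": [
    {"dx": 0.03,"dy": 0.012,"dz": 0.002,"wx": 0,"wy": 0,"wz": 0,"fingers": 0},
    {"dx": 0.03,"dy": 0.012,"dz": 0.002,"wx": 0,"wy": 0,"wz": 0,"fingers": 0},
    {"dx": 0.03,"dy": 0.012,"dz": 0.002,"wx": 0,"wy": 0,"wz": 0,"fingers": 0},
    {"dx": 0,"dy": 0,"dz": 0,"wx": 0,"wy": 0,"wz": 0,"fingers": 0},
    {"dx": 0,"dy": 0,"dz": 0,"wx": 0,"wy": 0,"wz": 0,"fingers": 0}
  ]
}}

```text
clock: 4.68
eef_pos: [567.4, -177.6, 237.4]
tool_rot: [-0.457, 1.569, -0.627]
force: [-0.4, 0.8, 0.0]
width: 85.5
```

```bash
cat >> h.py <<'E'
def pw(ci,W):
    f=210/np.tan(np.radians(ci['fovy']/2))
    X=np.array(ci['R'])@W+ci['t'];h=np.hypot(X[0],X[1]);r=f*np.arctan2(h,X[2])/h
    return np.array([ci['cx']+r*X[0],ci['cy']+r*X[1]])
KT=np.array([-89,0,199])+11*np.array([-.574,0,.819])
E
python3 - <<'E'
from h import *
from cell import ctrl
import cv2
s=ctrl.read_state();print(s['clock'],s['eef_pos'])
ci=ctrl.camera_info('wrist')
im=ctrl.get_image('wrist')[:,:,::-1].copy()
for P in [KT,(-235,53,90),(-235,-53,90)]:
  q=pw(ci,uw(U,P));print(q)
q=pw(ci,uw(U,KT));cv2.circle(im,tuple(q.astype(int)),2,(0,0,255),-1)
q=pw(ci,s['eef_pos']);print('tcp',q);cv2.circle(im,tuple(q.astype(int)),2,(0,255,0),-1)
q=pw(ci,s['eef_pos']+[0,0,19]);cv2.circle(im,tuple(q.astype(int)),2,(255,255,0),-1)
cv2.imwrite('pics/w2.png',im)
E
```

```text
4.675 [ 567.43757567 -177.61420455  237.43554829]
[276.25382196 258.63728577]
[229.81904582 329.95370293]
[326.23135847 329.94680626]
tcp [279.99414248 270.30485567]
```

View pics/w2.png

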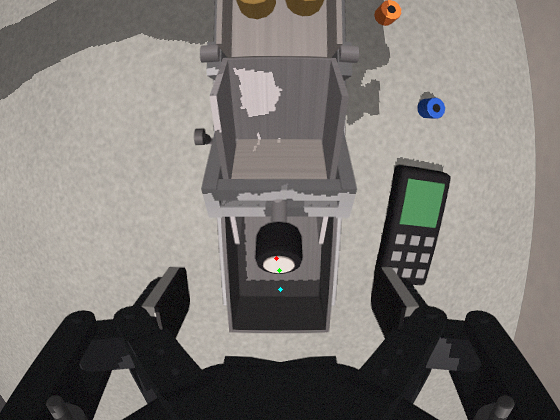

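Knob face is at (279,264), laterally centred between the fingers (midline 280). Descend and close.

Call:
{"method": "servo_tool", "body": {
  "rows": [
    {"dx": 0.02,"dy": 0,"dz": 0,"wx": 0,"wy": 0,"wz": 0,"fingers": 0},
    {"dx": 0.02,"dy": 0,"dz": 0,"wx": 0,"wy": 0,"wz": 0,"fingers": 0},
    {"dx": 0.02,"dy": 0,"dz": 0,"wx": 0,"wy": 0,"wz": 0,"fingers": 0},
    {"dx": 0.019,"dy": 0,"dz": 0,"wx": 0,"wy": 0,"wz": 0,"fingers": 0},
    {"dx": 0,"dy": 0,"dz": 0,"wx": 0,"wy": 0,"wz": 0,"fingers": 0}
  ]
}}

```text
clock: 5.35
eef_pos: [566.1, -176.5, 175.7]
tool_rot: [3.024, 1.568, 2.856]
force: [0.7, -0.9, 0.1]
width: 85.8
```

Call:
{"method": "servo_tool", "body": {
  "rows": [
    {"dx": 0,"dy": 0,"dz": 0,"wx": 0,"wy": 0,"wz": 0,"fingers": 1},
    {"dx": 0,"dy": 0,"dz": 0,"wx": 0,"wy": 0,"wz": 0,"fingers": 1},
    {"dx": 0,"dy": 0,"dz": 0,"wx": 0,"wy": 0,"wz": 0,"fingers": 1},
    {"dx": 0,"dy": 0,"dz": 0,"wx": 0,"wy": 0,"wz": 0,"fingers": 1},
    {"dx": 0,"dy": 0,"dz": 0,"wx": 0,"wy": 0,"wz": 0,"fingers": 1}
  ]
}}

```text
clock: 5.98
eef_pos: [566.8, -176.8, 178.0]
tool_rot: [-2.266, 1.57, -2.435]
force: [-2.7, 0.5, 5.6]
width: 26.4
```

```bash
python3 - <<'E'
from h import *
from cell import ctrl
import cv2
s=ctrl.read_state();print(s['clock'],s['eef_pos'],s['force'],s['width'])
im=np.hstack([ctrl.get_image('side')[160:300,220:380],ctrl.get_image('wrist')[140:280,200:360]])[:,:,::-1]
cv2.imwrite('pics/g1.png',cv2.resize(im,None,fx=2.5,fy=2.5))
ax=Ro.from_euler('z',U[2]).apply([-.574,0,.819]);print(ax,(R_of(s).T@ax*55/750).round(4))
E
```

```text
5.975 [ 566.82383544 -176.77542037  177.98793931] [-2.65522891  0.52942993  5.58679897] 26.363408463192403
[-0.09642965 -0.56584214  0.819     ] [-0.06   -0.0421 -0.    ]
```

View pics/g1.png

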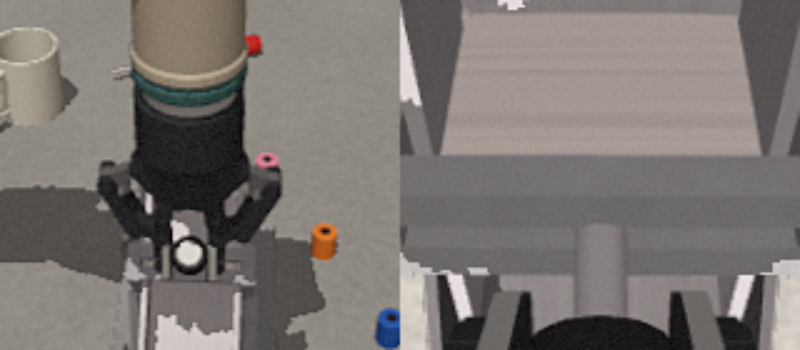

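Knob is between the pads (opening 26 mm). Pull along the axis.

Call:
{"method": "servo_tool", "body": {
  "rows": [
    {"dx": -0.01,"dy": -0.007,"dz": 0,"wx": 0,"wy": 0,"wz": 0,"fingers": 1},
    {"dx": -0.01,"dy": -0.007,"dz": 0,"wx": 0,"wy": 0,"wz": 0,"fingers": 1},
    {"dx": -0.01,"dy": -0.007,"dz": 0,"wx": 0,"wy": 0,"wz": 0,"fingers": 1},
    {"dx": -0.01,"dy": -0.007,"dz": 0,"wx": 0,"wy": 0,"wz": 0,"fingers": 1},
    {"dx": -0.01,"dy": -0.007,"dz": 0,"wx": 0,"wy": 0,"wz": 0,"fingers": 1}
  ]
}}

```text
clock: 6.7
eef_pos: [562.3, -203.4, 216.5]
tool_rot: [-1.535, 1.57, -1.704]
force: [-3.8, 3.8, 5.2]
width: 26.7
```

Call:
{"method": "servo_tool", "body": {
  "rows": [
    {"dx": -0.01,"dy": -0.007,"dz": 0,"wx": 0,"wy": 0,"wz": 0,"fingers": 1},
    {"dx": -0.003,"dy": -0.002,"dz": 0,"wx": 0,"wy": 0,"wz": 0,"fingers": 1},
    {"dx": 0,"dy": 0,"dz": 0,"wx": 0,"wy": 0,"wz": 0,"fingers": 1},
    {"dx": 0,"dy": 0,"dz": 0,"wx": 0,"wy": 0,"wz": 0,"fingers": 1}
  ]
}}

```text
clock: 7.2
eef_pos: [561.4, -207.8, 223.3]
tool_rot: [2.1, 1.568, 1.932]
force: [0.8, 5.6, -7.3]
width: 25.8
```

```bash
python3 - <<'E'
from h import *
from cell import ctrl
import cv2
s=ctrl.read_state();print(s['clock'],s['eef_pos'],s['force'],s['width'])
im=np.hstack([ctrl.get_image('side')[160:300,220:380],ctrl.get_image('wrist')[140:280,200:360]])[:,:,::-1]
cv2.imwrite('pics/g2.png',cv2.resize(im,None,fx=2.5,fy=2.5))
E
```

```text
7.2 [ 561.39928874 -207.80977447  223.26170081] [ 0.84592225  5.59489254 -7.3076374 ] 25.822695872407547
```

View pics/g2.png

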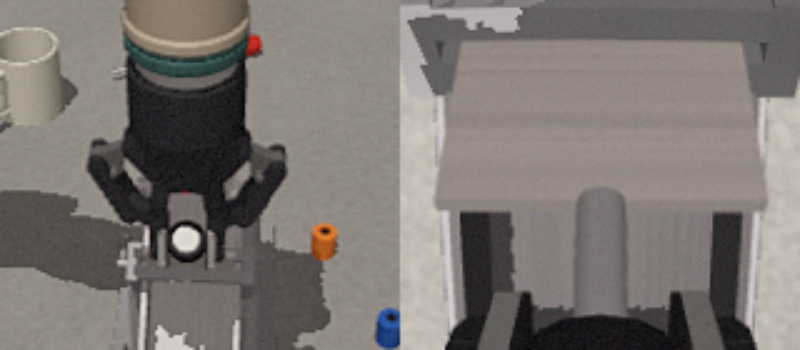

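Gate moved the full 55 mm and the force now points inward, so it is at the end. Release and lift.

Call:
{"method": "servo_tool", "body": {
  "rows": [
    {"dx": 0,"dy": 0,"dz": 0,"wx": 0,"wy": 0,"wz": 0,"fingers": 0},
    {"dx": 0,"dy": 0,"dz": 0,"wx": 0,"wy": 0,"wz": 0,"fingers": 0},
    {"dx": 0,"dy": 0,"dz": 0,"wx": 0,"wy": 0,"wz": 0,"fingers": 0},
    {"dx": 0,"dy": 0,"dz": 0,"wx": 0,"wy": 0,"wz": 0,"fingers": 0},
    {"dx": -0.02,"dy": 0,"dz": 0,"wx": 0,"wy": 0,"wz": 0,"fingers": 0}
  ]
}}

```text
clock: 7.92
eef_pos: [560.8, -209.2, 239.3]
tool_rot: [3.067, 1.569, 2.898]
force: [0.2, -0.2, -0.3]
width: 85.3
```

Call:
{"method": "servo_tool", "body": {
  "rows": [
    {"dx": -0.04,"dy": 0,"dz": 0,"wx": 0,"wy": 0,"wz": 0,"fingers": 0},
    {"dx": -0.04,"dy": 0,"dz": 0,"wx": 0,"wy": 0,"wz": 0,"fingers": 0},
    {"dx": -0.04,"dy": 0,"dz": 0,"wx": 0,"wy": 0,"wz": 0,"fingers": 0},
    {"dx": 0,"dy": 0,"dz": 0,"wx": 0,"wy": 0,"wz": 0,"fingers": 0},
    {"dx": 0,"dy": 0,"dz": 0,"wx": 0,"wy": 0,"wz": 0,"fingers": 0}
  ]
}}

```text
clock: 8.55
eef_pos: [561.3, -209.3, 329.7]
tool_rot: [-1.966, 1.571, -2.135]
force: [-0.4, -0.4, -0.0]
width: 85.0
```

```bash
python3 - <<'E'
from h import *
from cell import ctrl
import cv2
U2=(581.5,-90,1.402)
s=ctrl.read_state();print(s['clock'],s['eef_pos'],s['qpos'].round(2))
ci=ctrl.camera_info('wrist')
im=np.hstack([ctrl.get_image('wrist'),])[:,:,::-1]
cv2.imwrite('pics/g3.png',im)
print(pw(ci,uw(U2,KT+55*np.array([-.574,0,.819]))))
for sg in (1,-1): print(plan(s,uw(U2,(121,0,300)),Rdes((0,0,-1),(sg,0,0))))
E
```

```text
8.55 [ 561.26925078 -209.274048    329.69486213] [ 0.51  0.48 -0.31  1.52  0.16  1.16 -0.  ]
[279.8423446  230.77700598]
(array([-15.,  -0.,   0.]), array([3.960e-02, 1.000e-04, 3.226e-01]), array([ 3.950e-02,  3.226e-01, -1.000e-04]))
(array([15.,  0.,  0.]), array([ 3.960e-02, -1.000e-04, -3.226e-01]), array([ 3.950e-02,  3.226e-01, -1.000e-04]))
```

View pics/g3.png

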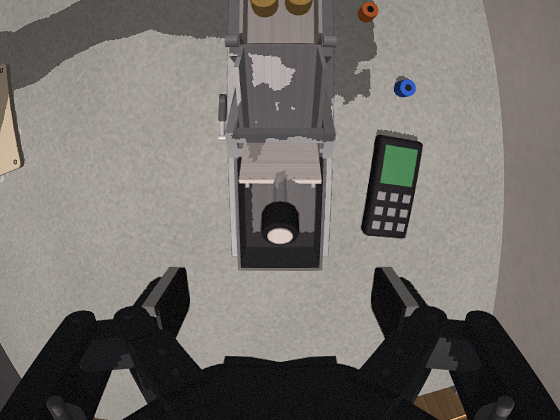

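Knob stays out (face at (279,236)). Go above the tray bar, then turn.

Call:
{"method": "servo_tool", "body": {
  "rows": [
    {"dx": 0,"dy": 0.065,"dz": 0,"wx": 0,"wy": 0,"wz": 0,"fingers": 0},
    {"dx": 0,"dy": 0.065,"dz": 0,"wx": 0,"wy": 0,"wz": 0,"fingers": 0},
    {"dx": 0,"dy": 0.065,"dz": 0,"wx": 0,"wy": 0,"wz": 0,"fingers": 0},
    {"dx": 0,"dy": 0.065,"dz": 0,"wx": 0,"wy": 0,"wz": 0,"fingers": 0},
    {"dx": 0,"dy": 0.0626,"dz": 0,"wx": 0,"wy": 0,"wz": 0,"fingers": 0}
  ]
}}

```text
clock: 9.22
eef_pos: [601.8, 30.8, 328.5]
tool_rot: [-2.902, 1.569, -3.07]
force: [0.2, -1.4, 0.5]
width: 85.3
```

Call:
{"method": "servo_tool", "body": {
  "rows": [
    {"dx": 0,"dy": 0,"dz": 0,"wx": -1,"wy": 0,"wz": 0,"fingers": 0},
    {"dx": 0,"dy": 0,"dz": 0,"wx": -1,"wy": 0,"wz": 0,"fingers": 0},
    {"dx": 0,"dy": 0,"dz": 0,"wx": -1,"wy": 0,"wz": 0,"fingers": 0},
    {"dx": 0,"dy": 0,"dz": 0,"wx": -1,"wy": 0,"wz": 0,"fingers": 0},
    {"dx": 0,"dy": 0,"dz": 0,"wx": -1,"wy": 0,"wz": 0,"fingers": 0}
  ]
}}

```text
clock: 9.85
eef_pos: [601.6, 29.1, 328.4]
tool_rot: [2.844, 1.568, -3.081]
force: [0.4, 0.4, 0.7]
width: 85.4
```

Call:
{"method": "servo_tool", "body": {
  "rows": [
    {"dx": 0,"dy": 0,"dz": 0,"wx": -1,"wy": 0,"wz": 0,"fingers": 0},
    {"dx": 0,"dy": 0,"dz": 0,"wx": -1,"wy": 0,"wz": 0,"fingers": 0},
    {"dx": 0,"dy": 0,"dz": 0,"wx": -1,"wy": 0,"wz": 0,"fingers": 0},
    {"dx": 0,"dy": 0,"dz": 0,"wx": -1,"wy": 0,"wz": 0,"fingers": 0},
    {"dx": 0,"dy": 0,"dz": 0,"wx": -1,"wy": 0,"wz": 0,"fingers": 0}
  ]
}}

```text
clock: 10.48
eef_pos: [601.6, 29.0, 328.4]
tool_rot: [2.334, 1.568, -3.067]
force: [-0.4, -0.2, -0.1]
width: 85.6
```

Call:
{"method": "servo_tool", "body": {
  "rows": [
    {"dx": 0,"dy": 0,"dz": 0,"wx": -1,"wy": 0,"wz": 0,"fingers": 0},
    {"dx": 0,"dy": 0,"dz": 0,"wx": -1,"wy": 0,"wz": 0,"fingers": 0},
    {"dx": 0,"dy": 0,"dz": 0,"wx": -1,"wy": 0,"wz": 0,"fingers": 0},
    {"dx": 0,"dy": 0,"dz": 0,"wx": -1,"wy": 0,"wz": 0,"fingers": 0},
    {"dx": 0,"dy": 0,"dz": 0,"wx": -1,"wy": 0,"wz": 0,"fingers": 0}
  ]
}}

```text
clock: 11.1
eef_pos: [601.7, 29.0, 328.4]
tool_rot: [1.797, 1.569, -3.081]
force: [0.0, 0.7, 0.1]
width: 85.4
```

```bash
python3 - <<'E'
from h import *
from cell import ctrl
import cv2
U2=(581.5,-90,1.402)
s=ctrl.read_state();print(s['clock'],s['eef_pos'],s['qpos'].round(2))
ci=ctrl.camera_info('wrist')
im=ctrl.get_image('wrist')[:,:,::-1].copy()
for y in(-34,34):
  q=pw(ci,uw(U2,(121,y,242)));print(q);cv2.circle(im,tuple(q.astype(int)),2,(0,0,255),-1)
q=pw(ci,s['eef_pos']-[0,0,30]);print('tcpline',q)
cv2.imwrite('pics/g4.png',im)
print(plan(s,uw(U2,(121,0,223)),Rdes((0,0,-1),(1,0,0))))
E
```

```text
11.1 [601.66688231  29.02589641 328.43360212] [ 0.35  0.56 -0.75  1.51  0.39  1.23  0.96]
[281.74391599 262.68681865]
[282.20859228 175.37069618]
tcpline [282.22139545 249.61387425]
(array([ 0.03, -0.  , -0.02]), array([ 0.1406, -0.0002,  0.0004]), array([ 0.1406, -0.0005,  0.0004]))
```

View pics/g4.png

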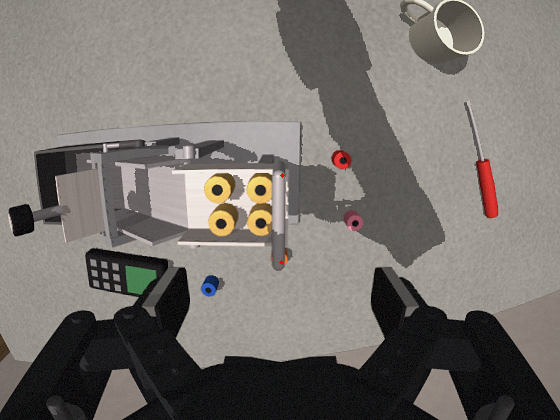

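Bar shows at col 279, rows 162–268, centred between the fingers (midline 280). The four brass inserts are in the tray at (219,189), (261,189), (222,222) and (260,222). Red (341,160), pink (354,222) and blue (210,286) are the look-alikes outside it. Descend and grip.

Call:
{"method": "servo_tool", "body": {
  "rows": [
    {"dx": 0.035,"dy": 0,"dz": -0.001,"wx": 0,"wy": 0,"wz": 0,"fingers": 0},
    {"dx": 0.035,"dy": 0,"dz": -0.001,"wx": 0,"wy": 0,"wz": 0,"fingers": 0},
    {"dx": 0.035,"dy": 0,"dz": 0,"wx": 0,"wy": 0,"wz": 0,"fingers": 0},
    {"dx": 0.034,"dy": 0,"dz": 0,"wx": 0,"wy": 0,"wz": 0,"fingers": 0},
    {"dx": 0,"dy": 0,"dz": 0,"wx": 0,"wy": 0,"wz": 0,"fingers": 0}
  ]
}}

```text
clock: 11.78
eef_pos: [600.2, 27.1, 222.9]
tool_rot: [1.847, 1.565, -3.035]
force: [-0.3, -0.3, 0.1]
width: 85.3
```

Call:
{"method": "servo_tool", "body": {
  "rows": [
    {"dx": 0,"dy": 0,"dz": 0,"wx": 0,"wy": 0,"wz": 0,"fingers": 1},
    {"dx": 0,"dy": 0,"dz": 0,"wx": 0,"wy": 0,"wz": 0,"fingers": 1},
    {"dx": 0,"dy": 0,"dz": 0,"wx": 0,"wy": 0,"wz": 0,"fingers": 1},
    {"dx": 0,"dy": 0,"dz": 0,"wx": 0,"wy": 0,"wz": 0,"fingers": 1},
    {"dx": 0,"dy": 0,"dz": 0,"wx": 0,"wy": 0,"wz": 0,"fingers": 1}
  ]
}}

```text
clock: 12.4
eef_pos: [602.1, 27.6, 225.9]
tool_rot: [-1.889, 1.57, -0.487]
force: [-0.4, -0.6, 3.3]
width: 7.7
```

```bash
python3 - <<'E'
from h import *
from cell import ctrl
import cv2
s=ctrl.read_state();print(s['clock'],s['eef_pos'],s['force'],s['width'])
im=np.hstack([ctrl.get_image('side')[150:290,220:380],ctrl.get_image('wrist')[160:300,190:350]])[:,:,::-1]
cv2.imwrite('pics/g5.png',cv2.resize(im,None,fx=2.5,fy=2.5))
# arc: tool shift (dx=down,dz=unit x) for tip angles
r=119;a0=np.radians(42)
for a in np.arange(0,.96,.1):
    print(round(a,2),'dx',round(-(r*np.sin(a0+a)-r*np.sin(a0))/750,4),'dz',round((r*np.cos(a0+a)-r*np.cos(a0))/750,4))
E
```

```text
12.4 [602.11699246  27.641564   225.86574252] [-0.39992023 -0.63451764  3.28666316] 7.720877627359646
0.0 dx -0.0 dz 0.0
0.1 dx -0.0112 dz -0.0112
0.2 dx -0.0213 dz -0.0234
0.3 dx -0.0301 dz -0.0366
0.4 dx -0.0375 dz -0.0507
0.5 dx -0.0435 dz -0.0653
0.6 dx -0.048 dz -0.0805
0.7 dx -0.051 dz -0.0961
0.8 dx -0.0524 dz -0.1119
0.9 dx -0.0522 dz -0.1278
```

View pics/g5.png

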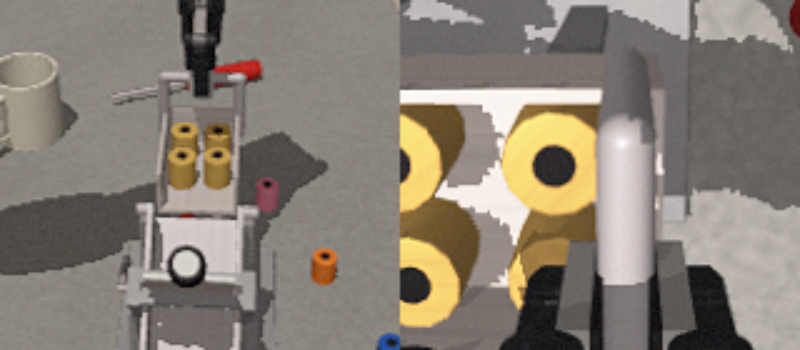

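Bar gripped. Tip along the arc.

Call:
{"method": "servo_tool", "body": {
  "rows": [
    {"dx": -0.0112,"dy": 0,"dz": -0.0112,"wx": 0,"wy": 0,"wz": 0,"fingers": 1},
    {"dx": -0.0101,"dy": 0,"dz": -0.0122,"wx": 0,"wy": 0,"wz": 0,"fingers": 1},
    {"dx": -0.0088,"dy": 0,"dz": -0.0132,"wx": 0,"wy": 0,"wz": 0,"fingers": 1},
    {"dx": -0.0074,"dy": 0,"dz": -0.0141,"wx": 0,"wy": 0,"wz": 0,"fingers": 1},
    {"dx": -0.006,"dy": 0,"dz": -0.0146,"wx": 0,"wy": 0,"wz": 0,"fingers": 1}
  ]
}}

```text
clock: 13.12
eef_pos: [594.0, -19.1, 259.7]
tool_rot: [-0.444, 1.567, 0.959]
force: [0.1, 5.2, 2.9]
width: 7.7
```

Call:
{"method": "servo_tool", "body": {
  "rows": [
    {"dx": -0.0045,"dy": 0,"dz": -0.0152,"wx": 0,"wy": 0,"wz": 0,"fingers": 1},
    {"dx": -0.003,"dy": 0,"dz": -0.0156,"wx": 0,"wy": 0,"wz": 0,"fingers": 1},
    {"dx": -0.0014,"dy": 0,"dz": -0.0158,"wx": 0,"wy": 0,"wz": 0,"fingers": 1},
    {"dx": 0,"dy": 0,"dz": -0.008,"wx": 0,"wy": 0,"wz": 0,"fingers": 1},
    {"dx": 0,"dy": 0,"dz": 0,"wx": 0,"wy": 0,"wz": 0,"fingers": 1}
  ]
}}

```text
clock: 13.75
eef_pos: [586.6, -62.5, 266.3]
tool_rot: [-2.619, 1.569, -1.219]
force: [-2.0, 2.5, 9.8]
width: 7.7
```

Call:
{"method": "servo_tool", "body": {
  "rows": [
    {"dx": 0,"dy": 0,"dz": 0,"wx": 0,"wy": 0,"wz": 0,"fingers": 1},
    {"dx": 0,"dy": 0,"dz": 0,"wx": 0,"wy": 0,"wz": 0,"fingers": 1},
    {"dx": 0,"dy": 0,"dz": 0,"wx": 0,"wy": 0,"wz": 0,"fingers": 1},
    {"dx": 0,"dy": 0,"dz": 0,"wx": 0,"wy": 0,"wz": 0,"fingers": 1},
    {"dx": 0,"dy": 0,"dz": 0,"wx": 0,"wy": 0,"wz": 0,"fingers": 1}
  ]
}}

```text
clock: 14.38
eef_pos: [586.7, -62.1, 266.3]
tool_rot: [-2.62, 1.569, -1.219]
force: [-2.1, 1.5, 8.3]
width: 7.8
```

```bash
python3 - <<'E'
from h import *
from cell import ctrl
import cv2
s=ctrl.read_state();print(s['clock'],s['eef_pos'],s['force'],s['width'])
im=np.hstack([ctrl.get_image('side')[150:390,220:350],ctrl.get_image('top')[150:390,260:420]])[:,:,::-1]
cv2.imwrite('pics/g6.png',cv2.resize(im,None,fx=2.5,fy=2.5))
E
```

```text
14.375 [586.66134814 -62.09241037 266.31371857] [-2.10465484  1.47561009  8.32880319] 7.780429044519968
```

View pics/g6.png

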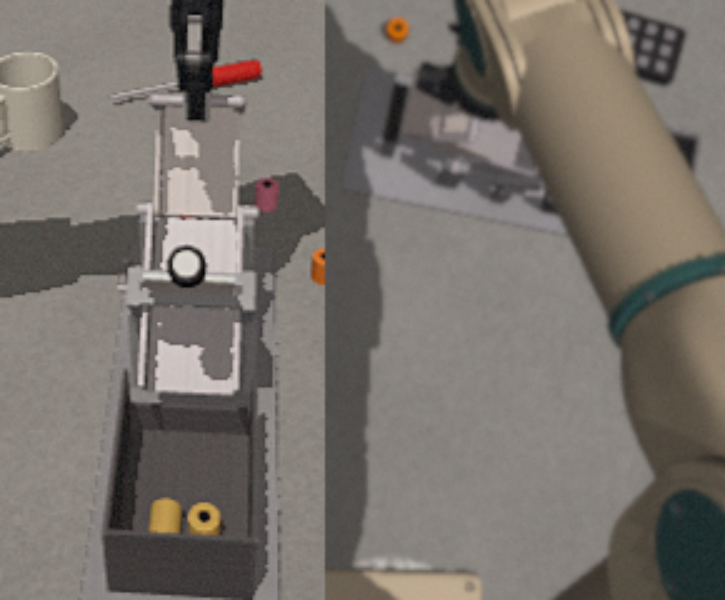

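Tray is empty; two inserts are visible in the bin, and the other two may be behind its near wall. Check more closely.

```bash
python3 - <<'E'
from h import *
from cell import ctrl
import cv2
im=ctrl.get_image('side')[:,:,::-1]
cv2.imwrite('pics/g7.png',cv2.convertScaleAbs(cv2.resize(im[240:400,250:340],None,fx=3.7,fy=3.7,interpolation=cv2.INTER_CUBIC),alpha=1.4,beta=20))
print([(round(d['conf'],2),d['extent']) for d in ctrl.search_frame('insert0','side')])
cv2.imwrite('pics/g8.png',ctrl.get_image('wrist')[:,:,::-1])
print([(round(d['conf'],2),d['extent']) for d in ctrl.search_frame('insert0','wrist')])
E
```

```text
[(0.58, [348.2, 255.1, 15.6, 17.5]), (0.57, [327.4, 227.2, 8.2, 13.8]), (0.52, [376.4, 291.0, 6.9, 19.4]), (0.44, [287.0, 356.0, 16.7, 15.8]), (0.42, [301.3, 357.3, 16.2, 12.8])]
[(0.95, [114.2, 173.7, 26.3, 22.2]), (0.83, [94.2, 176.1, 21.2, 21.9]), (0.62, [428.0, 230.7, 21.3, 22.6]), (0.62, [418.4, 166.0, 24.5, 23.8]), (0.55, [93.1, 198.6, 15.8, 13.9])]
```

View pics/g7.png

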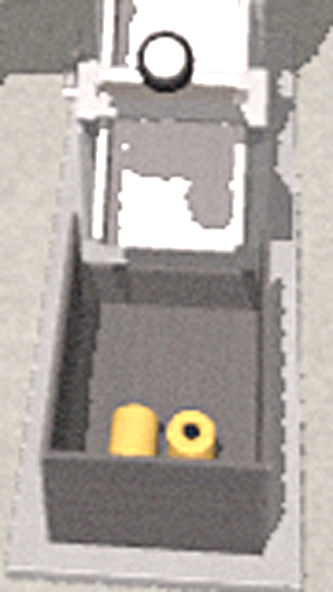

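View pics/g8.png

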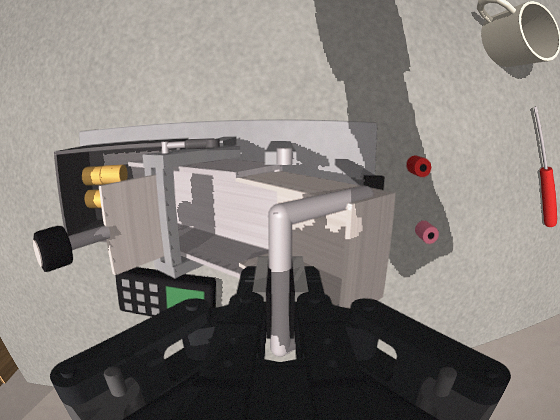

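Wrist view shows three inserts in the bin, (94,176), (114,174) and (93,199), with the fourth probably behind the leaf. The chute is clear. Lower the tray along the reversed arc.

Call:
{"method": "servo_tool", "body": {
  "rows": [
    {"dx": 0,"dy": 0,"dz": 0.008,"wx": 0,"wy": 0,"wz": 0,"fingers": 1},
    {"dx": 0.0014,"dy": 0,"dz": 0.0158,"wx": 0,"wy": 0,"wz": 0,"fingers": 1},
    {"dx": 0.003,"dy": 0,"dz": 0.0156,"wx": 0,"wy": 0,"wz": 0,"fingers": 1},
    {"dx": 0.0045,"dy": 0,"dz": 0.0152,"wx": 0,"wy": 0,"wz": 0,"fingers": 1},
    {"dx": 0.006,"dy": 0,"dz": 0.0146,"wx": 0,"wy": 0,"wz": 0,"fingers": 1}
  ]
}}

```text
clock: 15.3
eef_pos: [595.5, -11.4, 254.4]
tool_rot: [-2.853, 1.568, -1.452]
force: [0.5, 0.2, 1.7]
width: 7.7
```

Call:
{"method": "servo_tool", "body": {
  "rows": [
    {"dx": 0.0074,"dy": 0,"dz": 0.0141,"wx": 0,"wy": 0,"wz": 0,"fingers": 1},
    {"dx": 0.0088,"dy": 0,"dz": 0.0132,"wx": 0,"wy": 0,"wz": 0,"fingers": 1},
    {"dx": 0.0101,"dy": 0,"dz": 0.0122,"wx": 0,"wy": 0,"wz": 0,"fingers": 1},
    {"dx": 0.0056,"dy": 0,"dz": 0.0056,"wx": 0,"wy": 0,"wz": 0,"fingers": 1},
    {"dx": 0.0028,"dy": 0,"dz": 0.0028,"wx": 0,"wy": 0,"wz": 0,"fingers": 1}
  ]
}}

```text
clock: 15.92
eef_pos: [601.7, 25.1, 226.9]
tool_rot: [3.006, 1.57, -1.875]
force: [1.6, -1.4, 1.4]
width: 8.0
```

Call:
{"method": "servo_tool", "body": {
  "rows": [
    {"dx": 0.0028,"dy": 0,"dz": 0.0028,"wx": 0,"wy": 0,"wz": 0,"fingers": 1},
    {"dx": 0,"dy": 0,"dz": 0,"wx": 0,"wy": 0,"wz": 0,"fingers": 1},
    {"dx": 0,"dy": 0,"dz": 0,"wx": 0,"wy": 0,"wz": 0,"fingers": 1}
  ]
}}

```text
clock: 16.3
eef_pos: [602.1, 27.3, 225.1]
tool_rot: [-2.728, 1.571, -1.326]
force: [3.8, -1.6, -2.2]
width: 7.9
```

```bash
python3 - <<'E'
from h import *
from cell import ctrl
import cv2
s=ctrl.read_state();print(s['clock'],s['eef_pos'],s['force'],s['width'])
im=np.hstack([ctrl.get_image('side')[150:310,230:350],ctrl.get_image('wrist')[140:300,50:210]])[:,:,::-1]
cv2.imwrite('pics/g9.png',cv2.resize(im,None,fx=2.8,fy=2.8))
E
```

```text
16.3 [602.0864317   27.26774954 225.08805916] [ 3.77127416 -1.59879449 -2.16415241] 7.937233657618989
```

View pics/g9.png

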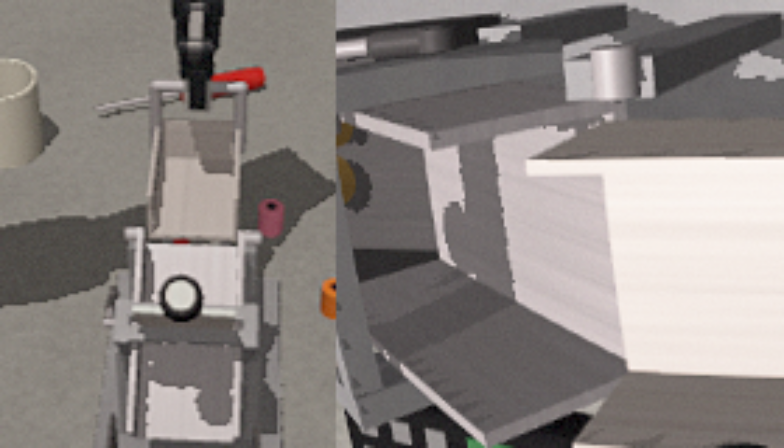

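The tool is back within 1 mm of where it gripped and the chute is empty. Release and lift straight up.

Call:
{"method": "servo_tool", "body": {
  "rows": [
    {"dx": 0,"dy": 0,"dz": 0,"wx": 0,"wy": 0,"wz": 0,"fingers": 0},
    {"dx": 0,"dy": 0,"dz": 0,"wx": 0,"wy": 0,"wz": 0,"fingers": 0},
    {"dx": 0,"dy": 0,"dz": 0,"wx": 0,"wy": 0,"wz": 0,"fingers": 0},
    {"dx": 0,"dy": 0,"dz": 0,"wx": 0,"wy": 0,"wz": 0,"fingers": 0},
    {"dx": -0.02,"dy": 0,"dz": 0,"wx": 0,"wy": 0,"wz": 0,"fingers": 0}
  ]
}}

```text
clock: 17.02
eef_pos: [601.1, 27.6, 239.9]
tool_rot: [1.831, 1.568, -3.049]
force: [-0.6, -0.2, 0.8]
width: 85.3
```

Call:
{"method": "servo_tool", "body": {
  "rows": [
    {"dx": -0.04,"dy": 0,"dz": 0,"wx": 0,"wy": 0,"wz": 0,"fingers": 0},
    {"dx": -0.04,"dy": 0,"dz": 0,"wx": 0,"wy": 0,"wz": 0,"fingers": 0},
    {"dx": -0.04,"dy": 0,"dz": 0,"wx": 0,"wy": 0,"wz": 0,"fingers": 0},
    {"dx": 0,"dy": 0,"dz": 0,"wx": 1,"wy": 0,"wz": 0,"fingers": 0},
    {"dx": 0,"dy": 0,"dz": 0,"wx": 1,"wy": 0,"wz": 0,"fingers": 0}
  ]
}}

```text
clock: 17.65
eef_pos: [602.2, 28.0, 332.0]
tool_rot: [-1.006, 1.569, 0.184]
force: [0.7, -0.9, -1.2]
width: 85.4
```

Call:
{"method": "servo_tool", "body": {
  "rows": [
    {"dx": 0,"dy": 0,"dz": 0,"wx": 1,"wy": 0,"wz": 0,"fingers": 0},
    {"dx": 0,"dy": 0,"dz": 0,"wx": 1,"wy": 0,"wz": 0,"fingers": 0},
    {"dx": 0,"dy": 0,"dz": 0,"wx": 1,"wy": 0,"wz": 0,"fingers": 0},
    {"dx": 0,"dy": 0,"dz": 0,"wx": 1,"wy": 0,"wz": 0,"fingers": 0},
    {"dx": 0,"dy": 0,"dz": 0,"wx": 1,"wy": 0,"wz": 0,"fingers": 0}
  ]
}}

```text
clock: 18.27
eef_pos: [602.1, 28.1, 331.6]
tool_rot: [-0.315, 1.569, 0.351]
force: [0.4, 0.8, 0.9]
width: 85.7
```

Call:
{"method": "servo_tool", "body": {
  "rows": [
    {"dx": 0,"dy": 0,"dz": 0,"wx": 1,"wy": 0,"wz": 0,"fingers": 0},
    {"dx": 0,"dy": 0,"dz": 0,"wx": 1,"wy": 0,"wz": 0,"fingers": 0},
    {"dx": 0,"dy": 0,"dz": 0,"wx": 1,"wy": 0,"wz": 0,"fingers": 0},
    {"dx": 0,"dy": 0,"dz": 0,"wx": 1,"wy": 0,"wz": 0,"fingers": 0},
    {"dx": 0,"dy": 0,"dz": 0,"wx": 1,"wy": 0,"wz": 0,"fingers": 0}
  ]
}}

```text
clock: 18.9
eef_pos: [602.1, 28.2, 331.5]
tool_rot: [0.351, 1.569, 0.493]
force: [-1.2, -0.4, -0.9]
width: 85.6
```

Call:
{"method": "servo_tool", "body": {
  "rows": [
    {"dx": 0,"dy": 0,"dz": 0,"wx": 1,"wy": 0,"wz": 0,"fingers": 0},
    {"dx": 0,"dy": 0,"dz": 0,"wx": 1,"wy": 0,"wz": 0,"fingers": 0},
    {"dx": 0,"dy": 0,"dz": 0,"wx": 1,"wy": 0,"wz": 0,"fingers": 0},
    {"dx": 0,"dy": -0.06,"dz": 0,"wx": 0,"wy": 0,"wz": 0,"fingers": 0},
    {"dx": 0,"dy": -0.06,"dz": 0,"wx": 0,"wy": 0,"wz": 0,"fingers": 0}
  ]
}}

```text
clock: 19.52
eef_pos: [587.0, -61.0, 331.5]
tool_rot: [0.404, 1.569, 0.238]
force: [0.1, -1.0, -0.2]
width: 85.5
```

Call:
{"method": "servo_tool", "body": {
  "rows": [
    {"dx": 0,"dy": -0.06,"dz": 0,"wx": 0,"wy": 0,"wz": 0,"fingers": 0},
    {"dx": 0,"dy": -0.06,"dz": 0,"wx": 0,"wy": 0,"wz": 0,"fingers": 0},
    {"dx": 0,"dy": -0.06,"dz": 0,"wx": 0,"wy": 0,"wz": 0,"fingers": 0},
    {"dx": 0,"dy": -0.02,"dz": 0,"wx": 0,"wy": 0,"wz": 0,"fingers": 0},
    {"dx": 0,"dy": 0,"dz": 0,"wx": 0,"wy": 0,"wz": 0,"fingers": 0}
  ]
}}

```text
clock: 20.15
eef_pos: [561.7, -209.2, 330.9]
tool_rot: [0.6, 1.57, 0.43]
force: [0.5, -0.3, 0.3]
width: 85.0
```

```bash
python3 - <<'E'
from h import *
from cell import ctrl
import cv2
s=ctrl.read_state();print(s['clock'],s['eef_pos'],s['force'])
cv2.imwrite('pics/g10.png',ctrl.get_image('wrist')[:,:,::-1])
print(plan(s,(561.4,-207.8,223.3),Rdes((0,0,-1),(0,-1,0))))
E
```

```text
20.15 [ 561.6814749  -209.19012081  330.92233244] [ 0.48945167 -0.28059444  0.28456626]
(array([-0.01,  0.01, -0.01]), array([ 0.1435,  0.0018, -0.0007]), array([ 0.1435,  0.0017, -0.0008]))
```

View pics/g10.png

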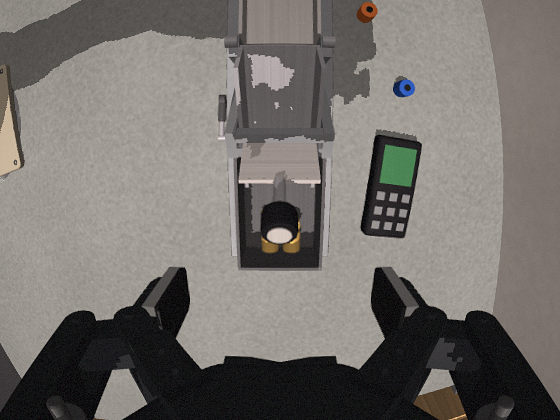

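Same view of the knob as before, with the inserts lying in the bin below it at about (280,245). Descend, grip and push it home.

Call:
{"method": "servo_tool", "body": {
  "rows": [
    {"dx": 0.036,"dy": 0.001,"dz": 0,"wx": 0,"wy": 0,"wz": 0,"fingers": 0},
    {"dx": 0.036,"dy": 0.001,"dz": 0,"wx": 0,"wy": 0,"wz": 0,"fingers": 0},
    {"dx": 0.036,"dy": 0,"dz": 0,"wx": 0,"wy": 0,"wz": 0,"fingers": 0},
    {"dx": 0.0355,"dy": 0,"dz": 0,"wx": 0,"wy": 0,"wz": 0,"fingers": 0},
    {"dx": 0,"dy": 0,"dz": 0,"wx": 0,"wy": 0,"wz": 0,"fingers": 0}
  ]
}}

```text
clock: 20.82
eef_pos: [561.3, -204.4, 221.2]
tool_rot: [2.663, 1.566, 2.498]
force: [-0.4, 0.4, -0.4]
width: 85.8
```

Call:
{"method": "servo_tool", "body": {
  "rows": [
    {"dx": 0,"dy": 0,"dz": 0,"wx": 0,"wy": 0,"wz": 0,"fingers": 1},
    {"dx": 0,"dy": 0,"dz": 0,"wx": 0,"wy": 0,"wz": 0,"fingers": 1},
    {"dx": 0,"dy": 0,"dz": 0,"wx": 0,"wy": 0,"wz": 0,"fingers": 1},
    {"dx": 0,"dy": 0,"dz": 0,"wx": 0,"wy": 0,"wz": 0,"fingers": 1},
    {"dx": 0,"dy": 0,"dz": 0,"wx": 0,"wy": 0,"wz": 0,"fingers": 1}
  ]
}}

```text
clock: 21.45
eef_pos: [561.6, -207.1, 223.5]
tool_rot: [2.618, 1.57, 2.449]
force: [-3.0, 1.2, 6.4]
width: 26.5
```

Call:
{"method": "servo_tool", "body": {
  "rows": [
    {"dx": 0.01,"dy": 0.007,"dz": 0,"wx": 0,"wy": 0,"wz": 0,"fingers": 1},
    {"dx": 0.01,"dy": 0.007,"dz": 0,"wx": 0,"wy": 0,"wz": 0,"fingers": 1},
    {"dx": 0.01,"dy": 0.007,"dz": 0,"wx": 0,"wy": 0,"wz": 0,"fingers": 1},
    {"dx": 0.01,"dy": 0.007,"dz": 0,"wx": 0,"wy": 0,"wz": 0,"fingers": 1},
    {"dx": 0.01,"dy": 0.007,"dz": 0,"wx": 0,"wy": 0,"wz": 0,"fingers": 1}
  ]
}}

```text
clock: 22.08
eef_pos: [566.2, -179.7, 184.0]
tool_rot: [2.061, 1.569, 1.893]
force: [0.0, 4.3, -4.0]
width: 26.5
```

Call:
{"method": "servo_tool", "body": {
  "rows": [
    {"dx": 0.01,"dy": 0.007,"dz": 0,"wx": 0,"wy": 0,"wz": 0,"fingers": 1},
    {"dx": 0.003,"dy": 0.002,"dz": 0,"wx": 0,"wy": 0,"wz": 0,"fingers": 1},
    {"dx": 0,"dy": 0,"dz": 0,"wx": 0,"wy": 0,"wz": 0,"fingers": 1},
    {"dx": 0,"dy": 0,"dz": 0,"wx": 0,"wy": 0,"wz": 0,"fingers": 1}
  ]
}}

```text
clock: 22.58
eef_pos: [567.0, -176.3, 178.5]
tool_rot: [-1.357, 1.568, -1.527]
force: [-8.5, 2.8, 22.2]
width: 26.4
```

```bash
python3 - <<'E'
from h import *
from cell import ctrl
import cv2
s=ctrl.read_state();print(s['clock'],s['eef_pos'],s['force'],s['width'])
im=np.hstack([ctrl.get_image('side')[160:300,220:380],ctrl.get_image('wrist')[140:280,200:360]])[:,:,::-1]
cv2.imwrite('pics/g11.png',cv2.resize(im,None,fx=2.5,fy=2.5))
E
```

```text
22.575 [ 567.00752796 -176.32690322  178.54939158] [-8.54492963  2.83994339 22.16047585] 26.439212427926343
```

View pics/g11.png

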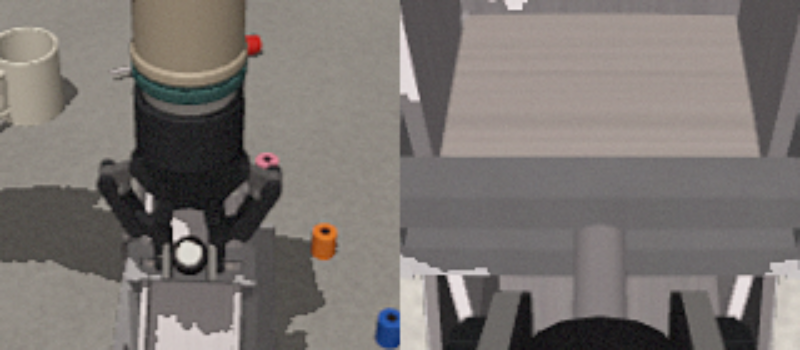

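Firm stop (22 N), at the same position as at the start. Release, lift and move clear for a final look.

Call:
{"method": "servo_tool", "body": {
  "rows": [
    {"dx": 0,"dy": 0,"dz": 0,"wx": 0,"wy": 0,"wz": 0,"fingers": 0},
    {"dx": 0,"dy": 0,"dz": 0,"wx": 0,"wy": 0,"wz": 0,"fingers": 0},
    {"dx": 0,"dy": 0,"dz": 0,"wx": 0,"wy": 0,"wz": 0,"fingers": 0},
    {"dx": 0,"dy": 0,"dz": 0,"wx": 0,"wy": 0,"wz": 0,"fingers": 0},
    {"dx": -0.02,"dy": 0,"dz": 0,"wx": 0,"wy": 0,"wz": 0,"fingers": 0}
  ]
}}

```text
clock: 23.3
eef_pos: [566.6, -174.7, 189.8]
tool_rot: [3.045, 1.568, 2.877]
force: [0.3, -0.5, 0.3]
width: 85.2
```

Call:
{"method": "servo_tool", "body": {
  "rows": [
    {"dx": -0.05,"dy": 0,"dz": 0,"wx": 0,"wy": 0,"wz": 0,"fingers": 0},
    {"dx": -0.05,"dy": 0,"dz": 0,"wx": 0,"wy": 0,"wz": 0,"fingers": 0},
    {"dx": -0.05,"dy": 0,"dz": 0,"wx": 0,"wy": 0,"wz": 0,"fingers": 0},
    {"dx": -0.02,"dy": -0.06,"dz": 0,"wx": 0,"wy": 0,"wz": 0,"fingers": 0},
    {"dx": 0,"dy": -0.06,"dz": 0,"wx": 0,"wy": 0,"wz": 0,"fingers": 0}
  ]
}}

```text
clock: 23.92
eef_pos: [553.4, -264.4, 321.2]
tool_rot: [-0.245, 1.566, -0.412]
force: [1.2, -0.1, -0.4]
width: 85.5
```

Call:
{"method": "servo_tool", "body": {
  "rows": [
    {"dx": 0,"dy": -0.06,"dz": 0,"wx": 0,"wy": 0,"wz": 0,"fingers": 0},
    {"dx": 0,"dy": 0,"dz": 0,"wx": 0,"wy": 0,"wz": 0,"fingers": 0},
    {"dx": 0,"dy": 0,"dz": 0,"wx": 0,"wy": 0,"wz": 0,"fingers": 0}
  ]
}}

```text
clock: 24.3
eef_pos: [545.1, -307.1, 318.6]
tool_rot: [0.846, 1.569, 0.678]
force: [0.7, -0.4, -0.2]
width: 85.4
```

```bash
python3 - <<'E'
from h import *
from cell import ctrl
import cv2
s=ctrl.read_state();print(s['clock'],s['eef_pos'],s['force'],s['qd'].round(3))
w=ctrl.get_image('wrist'); sd=ctrl.get_image('side')
cv2.imwrite('pics/f_w.png',w[:,:,::-1])
a=cv2.imread('pics/side0.png')[150:400,190:410]; b=sd[150:400,190:410,::-1]
cv2.imwrite('pics/f_s.png',cv2.resize(np.hstack([a,b]),None,fx=1.8,fy=1.8,interpolation=cv2.INTER_CUBIC))
print([(round(d['conf'],2),d['extent']) for d in ctrl.search_frame('insert0','wrist')])
E
```

```text
24.3 [ 545.14119456 -307.05855348  318.59975371] [ 0.7340761  -0.39925554 -0.1663399 ] [-0.023 -0.003 -0.016  0.009  0.002 -0.006  0.002]
[(0.87, [269.1, 176.8, 18.3, 24.1]), (0.76, [291.4, 154.4, 21.6, 17.5]), (0.73, [268.2, 152.6, 16.1, 25.3]), (0.68, [290.6, 174.2, 12.7, 19.1]), (0.65, [404.1, 24.8, 17.9, 16.2])]
```

View pics/f_w.png

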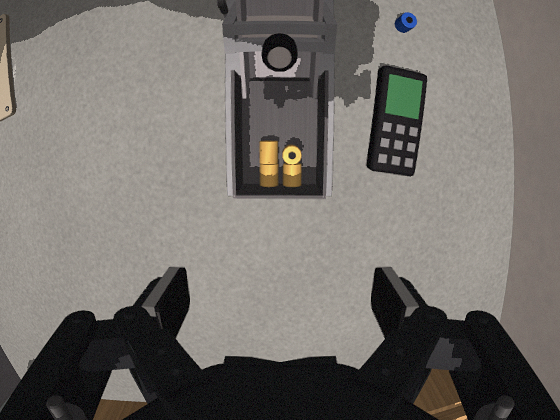

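View pics/f_s.png

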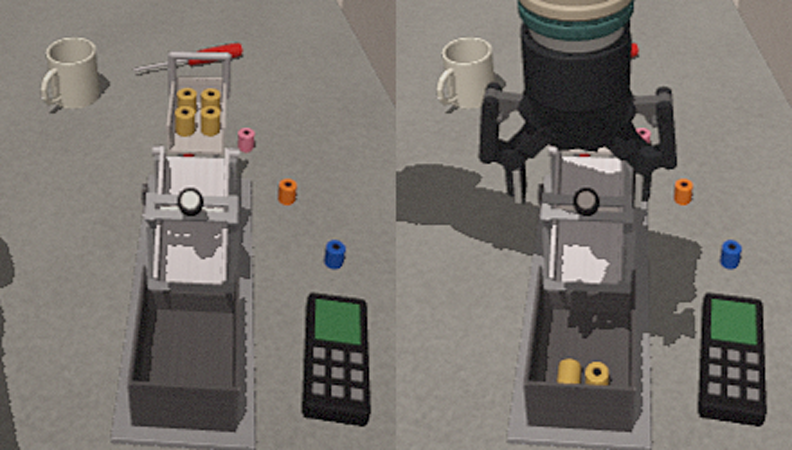

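All four inserts are in the bin at (269,153), (291,155), (269,177) and (291,176), and the knob sits as it did at the start. Move aside to see the tray.

Call:
{"method": "servo_tool", "body": {
  "rows": [
    {"dx": 0,"dy": -0.05,"dz": -0.05,"wx": 0,"wy": 0,"wz": 0,"fingers": 0},
    {"dx": 0,"dy": -0.05,"dz": -0.05,"wx": 0,"wy": 0,"wz": 0,"fingers": 0},
    {"dx": 0,"dy": -0.05,"dz": -0.05,"wx": 0,"wy": 0,"wz": 0,"fingers": 0},
    {"dx": 0,"dy": -0.05,"dz": -0.05,"wx": 0,"wy": 0,"wz": 0,"fingers": 0},
    {"dx": 0,"dy": -0.05,"dz": -0.05,"wx": 0,"wy": 0,"wz": 0,"fingers": 0}
  ]
}}

```text
clock: 25.08
eef_pos: [328.0, -461.2, 318.4]
tool_rot: [-0.371, 1.57, -0.538]
force: [0.3, -0.8, 1.5]
width: 85.5
```

```bash
python3 - <<'E'
from h import *
from cell import ctrl
import cv2
s=ctrl.read_state();print(s['clock'],s['eef_pos'])
sd=ctrl.get_image('side')
a=cv2.imread('pics/side0.png')[150:400,190:410]; b=sd[150:400,190:410,::-1]
cv2.imwrite('pics/f_s2.png',cv2.resize(np.hstack([a,b]),None,fx=1.8,fy=1.8,interpolation=cv2.INTER_CUBIC))
E
```

```text
25.075 [ 327.98209036 -461.21047728  318.36978856]
```

View pics/f_s2.png

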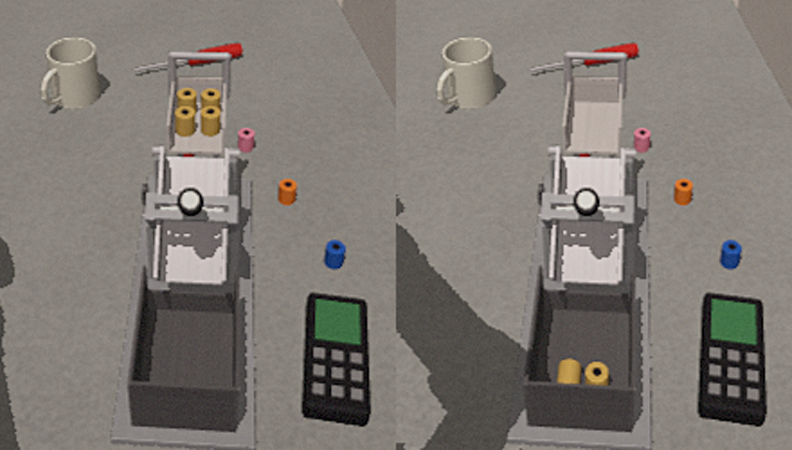

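Side by side with the first picture: the tray bar, knob, mug, screwdriver, meter and look-alikes are where they were, and the tray is empty. Hand in.

```bash
python3 -c "
from cell import ctrl
print(ctrl.finish_job())"
```

```text
the job is handed in; nothing more can be done
None
```

The job is done and handed in after about 25 s of robot time; no verdict was reported.

- **Gate:** I gripped the black knob and pulled it 55 mm out, and it stayed there when released.
- **Tray:** I tipped it by its bar to about 0.85 rad. I then lowered it along the same arc, to within 1 mm of where I had gripped it, before letting go.
- **Knob home:** I pushed it in until it stopped firmly at about 22 N, at its starting position.

**Last checks:**
- The wrist picture showed all four brass inserts in the bin.
- The final side picture matched the first one for the tray bar, knob, mug, meter, screwdriver and look-alikes.
- The arm was clear of everything at the end.

**Disagreements:** The wrist camera and the fixed cameras differed by about 2–5 mm on where the unit stands. I centred the gripper by eye on the wrist picture instead. The gripper opening read about 2 mm less than the true size on both the knob and the bar. Neither affected the result.

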